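Change the workshop panel over to the blue supply

TASK

Change the workshop over to the blue supply at the grey changeover panel on the bench: switch the red main lever fully off, slide the orange selector grip towards the blue lever until it is fully home against its end stop, then throw the blue lever fully on. Leave the red main lever and the yellow lever off, and do not disturb the things standing around.

Things in the scene. Friction and masses are not known exactly. Their poses are not given: they have to be found in the camera images.
- panel: grey box fixed on the bench, x from -95 to +125 mm, 330 mm along y, 50 mm high. Origin on the bench below the middle lever's hinge; x points away from the robot, y left along the row of levers, z up. Levers 80 mm apart: red at y = 0, blue and yellow at y = +80 and -80 mm, either way round. At x = -2 to 57 mm lies the selector's aluminium comb plate, top 82 mm above the bench
- selector (a joint): selector (comb plate with orange grip) along the panel's y, m: 0 = middle, +0.030 / -0.030 = end stops to +y / -y. Stays where left; takes about 3 N. Red lever on: held in the middle. In the middle its teeth block blue and yellow; in the last 2 to 3 mm before a stop the lever on that same side comes free, the other stays blocked
- selector_grip (a point): centre of the top face of the orange selector grip, a block 26 mm wide (panel y), 30 mm (panel x) and 36 mm tall standing on the comb plate; its top is 118 mm above the bench, 80 mm on the +x side of the lever hinges
- main_lever (a joint): angle of the red lever: steel blade 16 mm wide (panel y), 10 mm thick, red handle on its top 45 mm, 22 mm wide (panel y), 16 mm thick. 0 = off, leaning 0.5 rad to the panel's -x; 1.0 = fully on, leaning 0.5 rad to +x; stops at both ends. Stays where left; takes 2 to 4 N at the handle. Starts on (0.9 to 1.0)
- main_lever_tip (a point): centre of the top end of the red handle, 105 mm from the lever's hinge; the hinge line runs along the panel's y through the base's origin, at deck height (50 mm above the bench); the grip part of the handle is the top 45 mm
- blue_lever (a joint): angle of the blue lever: steel blade 16 mm wide (panel y), 10 mm thick, blue handle on its top 45 mm, 22 mm wide (panel y), 16 mm thick. 0 = off, leaning 0.5 rad to the panel's -x; 1.0 = fully on, leaning 0.5 rad to +x; stops at both ends. Stays where left; takes 2 to 4 N at the handle. Starts off; while blocked it stops near 0.2
- blue_lever_tip (a point): centre of the top end of the blue handle, 105 mm from the lever's hinge; the hinge line runs along the panel's y through the base's origin, at deck height (50 mm above the bench); the grip part of the handle is the top 45 mm
- blue_lever_base: small blue base plate, 50 x 34 x 4 mm, on the panel's deck below the blue lever; origin on the lever's hinge, 50 mm above the bench; axes as the panel's. Tells on which side the blue lever is
- yellow_lever (a joint): angle of the yellow lever: steel blade 16 mm wide (panel y), 10 mm thick, yellow handle on its top 45 mm, 22 mm wide (panel y), 16 mm thick. 0 = off, leaning 0.5 rad to the panel's -x; 1.0 = fully on, leaning 0.5 rad to +x; stops at both ends. Stays where left; takes 2 to 4 N at the handle. Starts off, must stay off
- yellow_lever_tip (a point): centre of the top end of the yellow handle, 105 mm from the lever's hinge; the hinge line runs along the panel's y through the base's origin, at deck height (50 mm above the bench); the grip part of the handle is the top 45 mm
- jar: glass jar with red lid, 68 mm across, 105 mm tall, loose beside the panel; origin under its centre
- tin: red tin, 80 mm across, 110 mm tall, loose beside the panel; origin under its centre
- tub: green tub with lid, 100 mm across, 85 mm tall, loose; origin under its centre
- glue: white glue bottle with orange cap, 52 mm across, 160 mm tall, loose; origin under its centre
- screwdriver: screwdriver with red handle, 190 mm long, lying loose; origin underneath it, x along it
- wrench: steel wrench, 180 mm long, lying loose; origin underneath it, x along it
- disc_tin: small round brass tin, 44 mm across, 22 mm tall, lying loose on a front corner of the panel's deck; origin under its centre

How it is judged:
By the outcome, as a careful person would: the job done as asked, in the order asked, and still so for the second after the job is handed in, with the robot touching nothing.
It also fails if it takes over 53 s, if anything falls off the work surface, if the arm or the gripper's body presses on something with over 40 N, if the wrist force passes 120 N, or if a joint passes its speed limit or range.

ROBOT

A 6-joint arm with a two-finger parallel gripper is mounted at the origin on the work surface. World frame = base frame: x ahead of the robot, y to its left, z up, the work surface at z = 0. Lengths are in m, angles in degrees, forces in N, time in s.
With the tool pointing down it reaches from about 0.3 to 0.75 m from the base axis. Payload 8.5 kg.
Tool frame: the origin (TCP) lies between the finger pads; the fingertips stand env.finger_overhang ahead of it and the grasp point (between the pads) lies 2 mm behind it (env.finger_overhang is the distance from the TCP to the fingertips, in m); z points along the fingers, y is the line along which they close (so a half turn about z gives the same grasp; the last joint's range is limited). The gripper opens to 85 mm and grips with 20 to 120 N. Pads are 22 mm wide; open, the fingers measure 114 mm over their backs; the gripper's body (76 mm by 85 mm) begins 54 mm behind the grasp point. The pads swing forward as they close: fully open they stand 13 mm farther back than shut.
Start: joints at [-77.195, 21.807, 74.336, -0, 83.858, -12.336], TCP at [0.234, -0.498, 0.248] pointing down, gripper open.
Joint ranges: [-178.18, 178.18], [-50.72, 133.34], [12.68, 142.11], [-81.47, 261.47], [9.98, 163.14], [-165.26, 165.26]. Speed limits (degrees/s): [136.94, 136.94, 180, 180, 180, 180].

INTERFACE

Orientations are given as a 3x3 rotation matrix whose columns are the frame's x, y, z axes.
In Python, from rig import env gives the robot as it stands. The module is installed in compiled form; this text tells all that it offers.
- The arm moves only by the tool jog_arm, never from a script. Its arguments are lists of equal length, an entry for each row: "hand": the finger opening in m, from 0 to 0.0854; "travel": the shift along the world's x, y, z in m, a list of three; "yaw": the turn about the world's z in rad. A call has exactly 5 rows; each row shifts and turns the commanded pose from where the row before left it; what a row does not reach is not made up. A row lasts 1/8 s, in which the tool goes at most 62.5 mm and 10.7 degrees, less where a joint would pass 70% of its speed; a pose out of reach is approached as far as the arm can. A call is refused whole if a number of a shift passes 0.0625 or a number of a turn 0.188, either way. A call with a gripper value outside its range is refused whole. The fingers move at their own pace and stop on an object; "grip_force" is the grip in N (left out, the last holds). Time passes only in rows, so rows that do not move let the fingers close, or fill a call up. It gives the time, the measured TCP pose, the force, the opening and the grip force at its end, in the units of the state.
- env.observe(): the state, without advancing time (a new reading comes with each control period).
- env.get_image(name): name is "side" or "top"; returns the picture (400x640x3 uint8, red, green, blue); there is no depth.
- env.calibration(name): a dict with "fx", "fy", "cx", "cy" (pixels), "position" and "rotation" of the camera in the world. Camera axes: x right, y down, z forward; pixel columns grow to the right and rows downward; lengths in m; the calibration is good to about 2 mm. A picture is of the moment at which its call begins. calibration takes no time and is no camera call.
- env.close_job(): hands the job in; it is judged then, once.
The state is a dict: "time_s": time; "q": joint angles; "qvel": joint speeds; "joint_efforts": joint torques, N m; "position": TCP position; "tool_rot": TCP orientation; "ft_force": force on the tool from outside, world axes, zero at the start; "wrist_torque": the same for the moment, N m; "grip_width": finger opening in m; "gripper_force": force on a finger pad.
Only numpy, scipy, OpenCV 4.12 (cv2) and the standard library are available. Lean on these libraries where they do the work, as an engineer would, in place of code of your own. Each camera call takes 0.05 s, during which the arm holds its last target. There are 200 camera calls.

## Working session

There is one attempt and no reset: what is moved stays moved. The work goes in short steps, Python scripts to look and compute and a tool call to move; the robot and the scene stay as the last step left them, time stands still between calls to the robot, and variables do not carry over. Pictures are saved under pics/ and viewed, at most 10 in all, crops included, and the job is handed in when it is done.

Besides the shell and the picture viewer there is one more tool, called after ">>>" as name(argument=value, ...), one argument or row to a line, values as JSON. jog_arm: Moves the arm, as the interface text tells. Its arguments: {"type":"object","properties":{"hand":{"type":"array"},"travel":{"type":"array"},"yaw":{"type":"array"},"grip_force":{"type":"number"}},"required":["hand","travel","yaw"]}

```bash
mkdir -p pics; python3 - <<'E'
from rig import env
import cv2
for n in ("top","side"):
    im=env.get_image(n); cv2.imwrite(f"pics/{n}0.png",im[:,:,::-1])
    c=env.calibration(n); print(n,c)
print(env.finger_overhang, env.observe())
E
```

```text
top {'fx': 407.250034151459, 'fy': 407.250034151459, 'cx': 316.190759976814, 'cy': 197.18021158133635, 'position': array([ 0.37634642, -0.00957276,  1.32499996]), 'rotation': array([[ 0.02066529, -0.99359025,  0.11113672],
       [-0.99968733, -0.0189699 ,  0.01629091],
       [-0.01407823, -0.11143863, -0.99367159]])}
side {'fx': 459.3738200214219, 'fy': 459.3738200214219, 'cx': 313.0316530523525, 'cy': 197.1221918584777, 'position': array([ 0.28719019, -0.90679357,  0.97343536]), 'rotation': array([[ 0.97103907, -0.17455158,  0.16314064],
       [-0.23833646, -0.65996566,  0.71248934],
       [-0.01669892, -0.73073735, -0.68245444]])}
0.017 {'time_s': 0.1, 'q': array([-7.71964174e+01,  2.18382913e+01,  7.43795025e+01, -6.00599348e-04,
        8.38569262e+01, -1.23361247e+01]), 'qvel': array([-0.04054431, -0.030178  , -0.2000745 , -0.05412861,  0.05382551,
       -0.06154676]), 'joint_efforts': array([ 3.14797937e-03, -4.49216795e+01, -2.31659567e+01, -2.44054554e-04,
        3.64152089e-03,  2.07792414e-05]), 'position': array([ 0.23359398, -0.49766957,  0.24776796]), 'tool_rot': array([[ 9.05274162e-01,  4.24827732e-01, -2.99166256e-04],
       [ 4.24827753e-01, -9.05273312e-01,  1.26937441e-03],
       [ 2.68438226e-04, -1.27622599e-03, -9.99999150e-01]]), 'ft_force': array([-0.52913351, -0.80579433,  0.29265093]), 'wrist_torque': array([-0.07297604,  0.02506981, -0.00599472]), 'gripper_force': 0.0, 'grip_width': 0.08541231409079503}
```

View pics/top0.png

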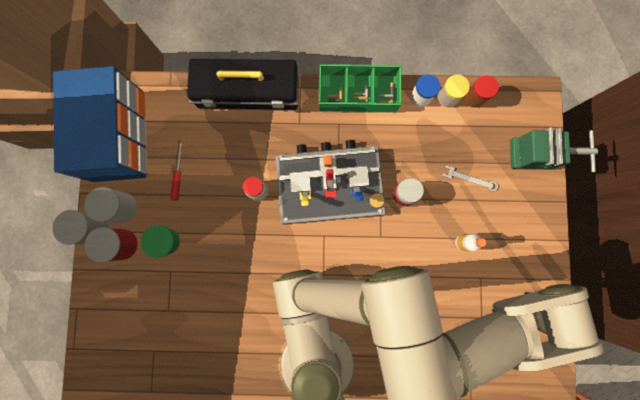

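View pics/side0.png

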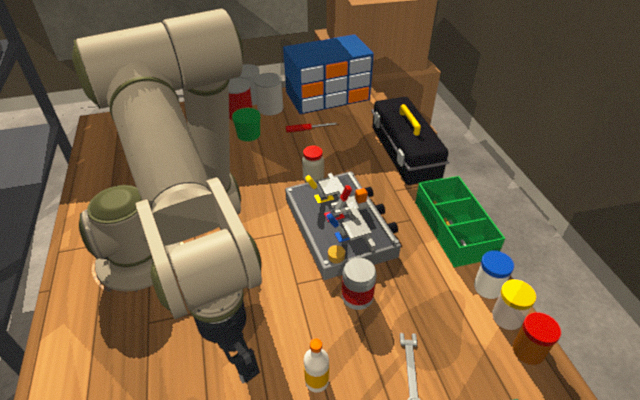

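The panel is around (330,185) in the top view, with yellow on the left (+y) and blue on the right (-y). The red lever leans away from the robot, and the orange grip is at about (327,160). Next I'll enlarge both views and measure.

```bash
cat > h.py <<'E'
import numpy as np, cv2
from rig import env
def ray(n,u,v):
    c=env.calibration(n); d=c["rotation"]@np.array([(u-c["cx"])/c["fx"],(v-c["cy"])/c["fy"],1.]); return c["position"],d
def plane(n,u,v,z):
    p,d=ray(n,u,v); return p+d*(z-p[2])/d[2]
def tri(a,b):
    p,d=ray("top",*a);q,e=ray("side",*b); d/=np.linalg.norm(d); e/=np.linalg.norm(e)
    s=np.linalg.lstsq(np.c_[d,-e],q-p,rcond=None)[0]; A=p+s[0]*d;B=q+s[1]*e
    return (A+B)/2, np.linalg.norm(A-B)
def proj(n,P):
    c=env.calibration(n); k=c["rotation"].T@(np.asarray(P)-c["position"]); return c["fx"]*k[0]/k[2]+c["cx"],c["fy"]*k[1]/k[2]+c["cy"]
E
python3 - <<'E'
import cv2
from h import *
a=cv2.imread("pics/top0.png"); b=cv2.imread("pics/side0.png")
cv2.imwrite("pics/topc.png",cv2.resize(a[140:230,265:395],None,fx=6,fy=6,interpolation=cv2.INTER_CUBIC))
cv2.imwrite("pics/sidec.png",cv2.resize(b[165:285,280:410],None,fx=5,fy=5,interpolation=cv2.INTER_CUBIC))
for n,im,(x0,y0,x1,y1) in (("top",a,(275,140,390,230)),("side",b,(285,170,405,285))):
    h=cv2.cvtColor(im,cv2.COLOR_BGR2HSV)
    for c,lo,hi in (("orange",(5,170,120),(14,255,255)),("red",(0,170,80),(4,255,255)),("red2",(172,170,80),(180,255,255)),("blue",(100,150,60),(125,255,255)),("yellow",(22,170,120),(32,255,255))):
        m=cv2.inRange(h,lo,hi)[y0:y1,x0:x1]
        k,l,s,ce=cv2.connectedComponentsWithStats(m)
        for i in range(1,k):
            if s[i,4]>5: print(n,c,s[i,:2]+[x0,y0],s[i,2:],(ce[i]+[x0,y0]).round(1))
E
```

```text
top orange [324 156] [ 8 10 66] [327.6 160.1]
top red [327 170] [ 6 10 51] [329.1 174.4]
top red [325 190] [11  7 64] [330.2 193.2]
top blue [351 188] [12 12 63] [356.8 194.8]
side orange [355 187] [13 15 66] [362.2 194.4]
side red [340 185] [12 16 85] [345.6 192.5]
side red [324 212] [4 3 6] [325.2 213.2]
side red [337 214] [ 8  5 22] [340.5 216.4]
side blue [327 214] [11 13 76] [332.4 220. ]
side blue [335 232] [14 10 59] [340.2 237.2]
side yellow [305 175] [12 14 82] [310.6 181.4]
side yellow [314 195] [20  8 82] [323.  198.5]
side yellow [329 247] [ 6 10 33] [332.1 250.7]
```

View pics/topc.png

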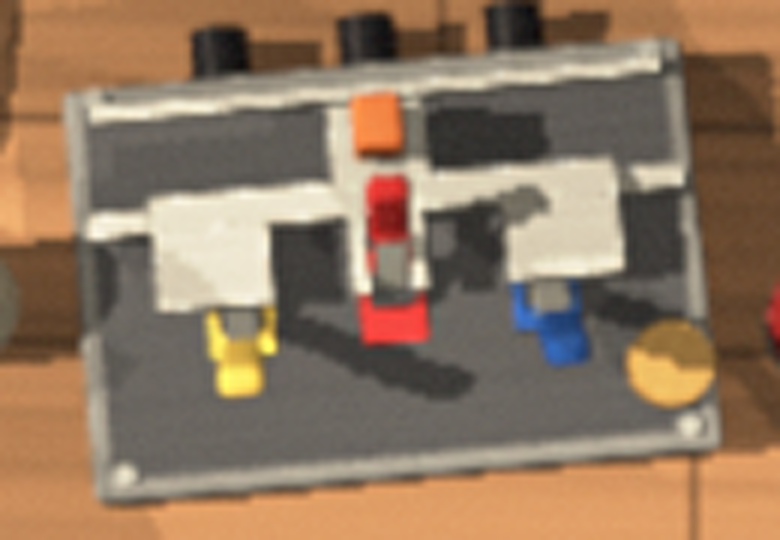

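View pics/sidec.png

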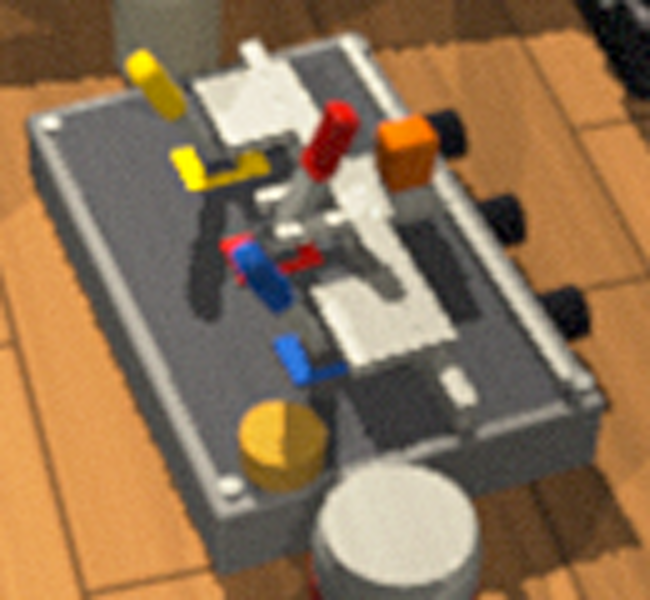

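The crops show the red handle leaning away from the robot (on), and yellow and blue leaning towards it (off). The comb is in the middle, the brass tin is on the deck's near-right corner beyond blue, and the tin stands right of the panel.

```bash
python3 - <<'E'
from h import *
T=lambda x,y:(265+x/6-.4,140+y/6-.4); S=lambda x,y:(280+x/5-.4,165+y/5-.4)
cs=[plane("top",*T(*p),.05) for p in ((72,97),(678,42),(718,448),(105,500))]
for c in cs: print("corner",c.round(4))
yv=(cs[0]-cs[1]+cs[3]-cs[2])[:2]; xv=(cs[0]-cs[3]+cs[1]-cs[2])[:2]
print("yaw",np.degrees([np.arctan2(-yv[0],yv[1]),np.arctan2(xv[1],xv[0])]), np.linalg.norm(yv)/2,np.linalg.norm(xv)/2)
a=np.arctan2(-yv[0],yv[1]); R=np.array([[np.cos(a),-np.sin(a)],[np.sin(a),np.cos(a)]])
O=np.mean(cs,0)[:2]-R@[.015,0]; print("origin",O)
for n,t,s in (("grip",(377,118),(408,127)),("red",(388,188),(341,109)),("blue",(570,350),(244,252)),("yel",(240,383),(138,62))):
    P,e=tri(T(*t),S(*s)); print(n,P.round(4),"err",round(e,4),"panel",(R.T@(P[:2]-O)).round(4))
P=plane("top",*T(670,358),.072);print("disc",P,R.T@(P[:2]-O))
E
```

```text
corner [0.6495 0.1404 0.05  ]
corner [ 0.6849 -0.1811  0.05  ]
corner [ 0.4692 -0.2027  0.05  ]
corner [0.4358 0.1164 0.05  ]
yaw [6.137823   6.06813549] 0.3221864937470555 0.2159307137669253
origin [ 0.54494238 -0.03335097]
grip [ 0.6267 -0.0213  0.1195] err 0.0003 panel [0.0826 0.0032]
red [ 0.5859 -0.0269  0.1471] err 0.0006 panel [0.0414 0.002 ]
blue [ 0.5078 -0.1165  0.1451] err 0.0015 panel [-0.0458 -0.0787]
yel [0.4895 0.0432 0.1436] err 0.0001 panel [-0.047   0.0821]
disc [ 0.51354712 -0.17466948  0.072     ] [-0.04632513 -0.13715162]
```

Everything agrees: tip heights are about 145 mm, the grip top is 119 mm, and the panel sides are 322 × 216 mm. The panel origin is about (0.545, -0.0315), yaw 6.1°, and blue is on -y. I'll close the fingers and go above the grip, behind the red lever.

>>> jog_arm(
  hand=[0,0,0,0,0],
  travel=[
    [0.026,0.032,0],
    [0.026,0.032,0],
    [0.026,0.032,0],
    [0.026,0.032,0],
    [0.026,0.032,0],
  ],
  yaw=[-0.066,-0.066,-0.066,-0.066,-0.066],
  grip_force=40,
)

```text
time_s: 0.72
position: [0.3643, -0.3367, 0.2481]
tool_rot: [[0.994, 0.106, -0.0], [0.106, -0.994, 0.001], [-0.0, -0.001, -1.0]]
ft_force: [0.3, -0.6, -0.4]
grip_width: -0.0
gripper_force: 0.0
```

>>> jog_arm(
  hand=[0,0,0,0,0],
  travel=[
    [0.026,0.032,0],
    [0.026,0.032,0],
    [0.026,0.032,0],
    [0.026,0.032,0],
    [0.026,0.032,0],
  ],
  yaw=[0,0,0,0,0],
)

```text
time_s: 1.35
position: [0.4943, -0.1767, 0.248]
tool_rot: [[0.994, 0.109, -0.001], [0.109, -0.994, 0.0], [-0.0, -0.0, -1.0]]
ft_force: [-0.2, -1.0, -0.3]
grip_width: 0.0001
gripper_force: 0.0
```

>>> jog_arm(
  hand=[0,0,0,0,0],
  travel=[
    [0.026,0.032,0],
    [0.026,0.032,0],
    [0.026,0.031,0],
    [0.026,0.03,0],
    [0.026,0.03,0],
  ],
  yaw=[0,0,0,0,0],
)

```text
time_s: 1.98
position: [0.6243, -0.0217, 0.2479]
tool_rot: [[0.994, 0.109, -0.001], [0.109, -0.994, 0.0], [-0.001, -0.0, -1.0]]
ft_force: [0.9, -0.3, -0.1]
grip_width: -0.0001
gripper_force: 0.0
```

>>> jog_arm(
  hand=[0,0,0,0,0],
  travel=[
    [0,0,-0.03],
    [0,0,-0.03],
    [0,0,-0.025],
    [0,0,-0.015],
    [0,0,-0.005],
  ],
  yaw=[0,0,0,0,0],
)

```text
time_s: 2.6
position: [0.6235, -0.0229, 0.1427]
tool_rot: [[0.994, 0.109, -0.001], [0.109, -0.994, 0.0], [-0.001, -0.0, -1.0]]
ft_force: [-0.5, 0.2, -0.1]
grip_width: -0.0001
gripper_force: 0.0
```

>>> jog_arm(
  hand=[0,0,0,0,0],
  travel=[
    [-0.008,-0.001,0],
    [-0.008,-0.001,0],
    [-0.008,-0.001,0],
    [-0.008,-0.001,0],
    [-0.008,-0.001,0],
  ],
  yaw=[0,0,0,0,0],
)

```text
time_s: 3.22
position: [0.5833, -0.028, 0.1437]
tool_rot: [[0.994, 0.109, 0.001], [0.109, -0.994, -0.0], [0.001, 0.0, -1.0]]
ft_force: [2.8, 0.3, 1.5]
grip_width: -0.0001
gripper_force: 1.6
```

>>> jog_arm(
  hand=[0,0,0,0,0],
  travel=[
    [-0.01,-0.001,0],
    [-0.01,-0.001,-0.002],
    [-0.01,-0.001,-0.002],
    [-0.01,-0.001,-0.002],
    [-0.008,-0.001,0],
  ],
  yaw=[0,0,0,0,0],
)

```text
time_s: 3.85
position: [0.5347, -0.0329, 0.1368]
tool_rot: [[0.994, 0.108, -0.001], [0.108, -0.994, 0.0], [-0.001, -0.0, -1.0]]
ft_force: [2.9, -0.4, -1.1]
grip_width: -0.0001
gripper_force: 1.4
```

>>> jog_arm(
  hand=[0,0,0,0,0],
  travel=[
    [-0.003,0,0],
    [-0.002,0,0],
    [-0.002,0,0],
    [-0.001,0,0],
    [0,0,0],
  ],
  yaw=[0,0,0,0,0],
)

```text
time_s: 4.47
position: [0.5276, -0.0329, 0.1373]
tool_rot: [[0.994, 0.109, -0.0], [0.109, -0.994, 0.0], [-0.0, -0.0, -1.0]]
ft_force: [2.3, 0.7, -0.3]
grip_width: 0.0002
gripper_force: 0.8
```

>>> jog_arm(
  hand=[0,0,0,0,0],
  travel=[
    [-0.003,0,0],
    [-0.002,0,0],
    [-0.002,0,0],
    [-0.001,0,0],
    [0,0,0],
  ],
  yaw=[0,0,0,0,0],
)

```text
time_s: 5.1
position: [0.5254, -0.0333, 0.1394]
tool_rot: [[0.994, 0.108, 0.016], [0.108, -0.994, -0.001], [0.016, 0.003, -1.0]]
ft_force: [24.9, 4.5, -2.4]
grip_width: -0.0001
gripper_force: 10.5
```

>>> jog_arm(
  hand=[0,0,0,0,0],
  travel=[
    [-0.001,0,0],
    [-0.001,0,0],
    [-0.001,0,0],
    [0,0,0],
    [0,0,0],
  ],
  yaw=[0,0,0,0,0],
)

```text
time_s: 5.72
position: [0.5246, -0.0335, 0.1403]
tool_rot: [[0.994, 0.108, 0.023], [0.108, -0.994, -0.002], [0.022, 0.004, -1.0]]
ft_force: [33.2, 4.8, -1.6]
grip_width: -0.0002
gripper_force: 14.2
```

Red hit its stop where expected (33 N). Next I'll back off and go to the grip's +y side.

>>> jog_arm(
  hand=[0,0,0,0,0],
  travel=[
    [0.012,0.001,0],
    [0.008,0.001,0.015],
    [0.02,0.01,0.02],
    [0.02,0.015,0.015],
    [0.02,0.015,0],
  ],
  yaw=[0,0,0,0,0],
)

```text
time_s: 6.35
position: [0.5969, 0.0096, 0.1881]
tool_rot: [[0.994, 0.109, -0.0], [0.109, -0.994, -0.0], [-0.0, 0.0, -1.0]]
ft_force: [-0.4, -0.7, -1.1]
grip_width: -0.0001
gripper_force: 0.0
```

>>> jog_arm(
  hand=[0,0,0,0,0],
  travel=[
    [0.015,0.012,0],
    [0.003,0.004,0],
    [0,0,0],
    [0,0,0],
    [0,0,0],
  ],
  yaw=[0,0,0,0,0],
)

```text
time_s: 6.98
position: [0.6143, 0.0247, 0.1874]
tool_rot: [[0.994, 0.108, -0.0], [0.108, -0.994, -0.0], [-0.0, 0.0, -1.0]]
ft_force: [-0.1, -0.6, -0.1]
grip_width: -0.0002
gripper_force: 0.0
```

```bash
python3 - <<'E'
from h import *
print(env.observe()["position"])
a=env.get_image("top")[130:230,265:395]; b=env.get_image("side")[150:280,280:410]
f=lambda i:cv2.resize(i[:,:,::-1],(390,390*i.shape[0]//i.shape[1]),interpolation=cv2.INTER_CUBIC)
A=f(a);B=f(b);A=cv2.copyMakeBorder(A,0,B.shape[0]-A.shape[0],0,0,0)
cv2.imwrite("pics/c1.png",np.hstack([A,B]))
E
```

```text
[0.61433791 0.02470826 0.18742908]
```

View pics/c1.png

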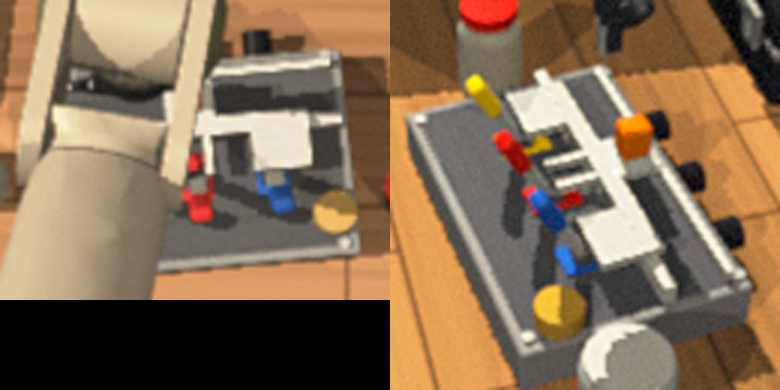

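Red is off, lying parallel to yellow and blue (side view), and the gripper is to the left of the orange grip. I'll descend and slide towards blue.

>>> jog_arm(
  hand=[0,0,0,0,0],
  travel=[
    [0.004,0,-0.025],
    [0,0,-0.025],
    [0,0,-0.02],
    [0,0,-0.005],
    [0,0,0],
  ],
  yaw=[0,0,0,0,0],
)

```text
time_s: 7.7
position: [0.6188, 0.025, 0.1127]
tool_rot: [[0.994, 0.109, 0.0], [0.109, -0.994, -0.0], [0.0, 0.0, -1.0]]
ft_force: [-0.7, -1.6, 0.2]
grip_width: 0.0004
gripper_force: 0.0
```

>>> jog_arm(
  hand=[0,0,0,0,0],
  travel=[
    [0.001,-0.008,0],
    [0.001,-0.008,0],
    [0.001,-0.008,0],
    [0.001,-0.008,0],
    [0.001,-0.008,0],
  ],
  yaw=[0,0,0,0,0],
)

```text
time_s: 8.32
position: [0.6237, -0.0152, 0.1125]
tool_rot: [[0.994, 0.109, 0.0], [0.109, -0.994, 0.0], [0.0, -0.0, -1.0]]
ft_force: [-1.4, 4.2, 2.8]
grip_width: 0.0
gripper_force: 1.7
```

>>> jog_arm(
  hand=[0,0,0,0,0],
  travel=[
    [0.001,-0.004,0],
    [0,-0.002,0],
    [0,-0.002,0],
    [0,0,0],
    [0,0,0],
  ],
  yaw=[0,0,0,0,0],
)

```text
time_s: 8.95
position: [0.6248, -0.023, 0.1123]
tool_rot: [[0.994, 0.109, 0.0], [0.109, -0.994, -0.0], [0.0, 0.0, -1.0]]
ft_force: [0.6, 1.0, -0.2]
grip_width: -0.0001
gripper_force: 0.6
```

>>> jog_arm(
  hand=[0,0,0,0,0],
  travel=[
    [0,-0.002,0],
    [0,-0.002,0],
    [0,-0.001,0],
    [0,-0.001,0],
    [0,0,0],
  ],
  yaw=[0,0,0,0,0],
)

```text
time_s: 9.57
position: [0.6248, -0.0264, 0.1123]
tool_rot: [[0.994, 0.109, 0.001], [0.109, -0.994, 0.004], [0.001, -0.004, -1.0]]
ft_force: [2.6, 14.6, 0.7]
grip_width: 0.0003
gripper_force: 7.2
```

>>> jog_arm(
  hand=[0,0,0,0,0],
  travel=[
    [0,-0.001,0],
    [0,-0.001,0],
    [0,-0.001,0],
    [0,0,0],
    [0,0,0],
  ],
  yaw=[0,0,0,0,0],
)

```text
time_s: 10.2
position: [0.6248, -0.0268, 0.1124]
tool_rot: [[0.994, 0.111, 0.001], [0.111, -0.994, 0.009], [0.002, -0.008, -1.0]]
ft_force: [4.1, 27.9, 2.1]
grip_width: 0.0002
gripper_force: 13.2
```

Selector is home (28 N, 1 mm from the predicted stop). Next I'll back off, rise, and go over to the near side of the blue lever.

>>> jog_arm(
  hand=[0,0,0,0,0],
  travel=[
    [0,0.007,0],
    [-0.001,0.005,0],
    [0,0,0.03],
    [0,0,0.03],
    [0,0,0.028],
  ],
  yaw=[0,0,0,0,0],
)

```text
time_s: 10.82
position: [0.6235, -0.0206, 0.2013]
tool_rot: [[0.994, 0.108, -0.0], [0.108, -0.994, -0.001], [-0.0, 0.001, -1.0]]
ft_force: [-0.9, 0.1, 0.1]
grip_width: -0.0
gripper_force: 0.0
```

>>> jog_arm(
  hand=[0,0,0,0,0],
  travel=[
    [-0.032,-0.02,0],
    [-0.032,-0.021,0],
    [-0.032,-0.02,0],
    [-0.032,-0.021,0],
    [-0.03,-0.02,0],
  ],
  yaw=[0,0,0,0,0],
)

```text
time_s: 11.45
position: [0.4643, -0.123, 0.2004]
tool_rot: [[0.994, 0.108, -0.0], [0.108, -0.994, -0.001], [-0.0, 0.001, -1.0]]
ft_force: [0.3, 0.4, -0.1]
grip_width: -0.0001
gripper_force: 0.0
```

```bash
python3 - <<'E'
from h import *
print(env.observe()["position"])
a=env.get_image("top")[130:230,265:395]; b=env.get_image("side")[150:280,280:410]
f=lambda i:cv2.resize(i[:,:,::-1],(390,390*i.shape[0]//i.shape[1]),interpolation=cv2.INTER_CUBIC)
A=f(a);B=f(b);A=cv2.copyMakeBorder(A,0,B.shape[0]-A.shape[0],0,0,0)
cv2.imwrite("pics/c2.png",np.hstack([A,B]))
E
```

```text
[ 0.46425338 -0.12298074  0.20040558]
```

View pics/c2.png

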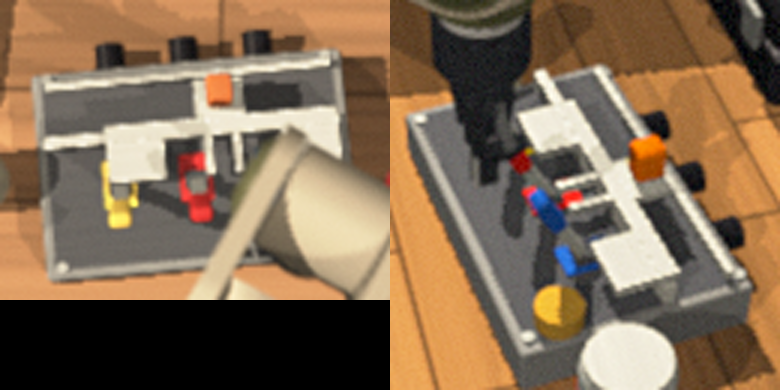

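Selector is shifted to the blue side (grip at (338,160) in the top view, 10 px ≈ 30 mm), with red and yellow still off. I'll descend and throw blue.

>>> jog_arm(
  hand=[0,0,0,0,0],
  travel=[
    [0,0.001,-0.025],
    [0,0,-0.025],
    [0,0,-0.015],
    [0.01,0.001,0],
    [0.01,0.001,0],
  ],
  yaw=[0,0,0,0,0],
)

```text
time_s: 12.18
position: [0.487, -0.1191, 0.136]
tool_rot: [[0.994, 0.109, 0.001], [0.109, -0.994, -0.001], [0.001, 0.001, -1.0]]
ft_force: [1.2, 0.3, 0.2]
grip_width: 0.0
gripper_force: 0.0
```

>>> jog_arm(
  hand=[0,0,0,0,0],
  travel=[
    [0.008,0.001,0],
    [0.008,0.001,0],
    [0.008,0.001,0],
    [0.008,0.001,0],
    [0.008,0.001,0],
  ],
  yaw=[0,0,0,0,0],
)

```text
time_s: 12.8
position: [0.5263, -0.1138, 0.1354]
tool_rot: [[0.994, 0.109, 0.0], [0.109, -0.994, -0.0], [0.0, 0.0, -1.0]]
ft_force: [-2.9, -0.8, 2.0]
grip_width: 0.0001
gripper_force: 1.4
```

>>> jog_arm(
  hand=[0,0,0,0,0],
  travel=[
    [0.008,0.001,0],
    [0.008,0.001,0],
    [0.008,0.001,0],
    [0.006,0,0],
    [0.006,0.001,0],
  ],
  yaw=[0,0,0,0,0],
)

```text
time_s: 13.42
position: [0.5617, -0.1097, 0.1348]
tool_rot: [[0.994, 0.109, -0.001], [0.109, -0.994, 0.0], [-0.001, -0.001, -1.0]]
ft_force: [-2.6, -1.4, -1.3]
grip_width: 0.0001
gripper_force: 1.5
```

>>> jog_arm(
  hand=[0,0,0,0,0],
  travel=[
    [0.004,0.001,0],
    [0.003,0,0],
    [0.003,0,0],
    [0.002,0,0],
    [0,0,0],
  ],
  yaw=[0,0,0,0,0],
)

```text
time_s: 14.05
position: [0.574, -0.1089, 0.1355]
tool_rot: [[0.994, 0.109, 0.001], [0.109, -0.994, -0.0], [0.001, 0.0, -1.0]]
ft_force: [-0.4, 0.4, -0.2]
grip_width: -0.0002
gripper_force: 0.5
```

>>> jog_arm(
  hand=[0,0,0,0,0],
  travel=[
    [0.001,0,0],
    [0.001,0,0],
    [0.001,0,0],
    [0,0,0],
    [0,0,0],
  ],
  yaw=[0,0,0,0,0],
)

```text
time_s: 14.68
position: [0.5753, -0.1088, 0.1352]
tool_rot: [[0.994, 0.109, -0.004], [0.109, -0.994, 0.0], [-0.004, -0.001, -1.0]]
ft_force: [-10.2, 0.2, 3.2]
grip_width: 0.0001
gripper_force: 5.0
```

>>> jog_arm(
  hand=[0,0,0,0,0],
  travel=[
    [0.001,0,0],
    [0.001,0,0],
    [0.001,0,0],
    [0,0,0],
    [0,0,0],
  ],
  yaw=[0,0,0,0,0],
)

```text
time_s: 15.3
position: [0.5757, -0.1088, 0.1351]
tool_rot: [[0.994, 0.109, -0.011], [0.109, -0.994, 0.001], [-0.01, -0.002, -1.0]]
ft_force: [-22.3, -1.5, 8.9]
grip_width: 0.0001
gripper_force: 12.3
```

>>> jog_arm(
  hand=[0,0,0,0,0],
  travel=[
    [-0.012,-0.001,0],
    [-0.015,-0.002,0.01],
    [-0.02,-0.002,0.03],
    [-0.03,-0.003,0.04],
    [-0.04,-0.02,0.04],
  ],
  yaw=[0,0,0,0,0],
)

```text
time_s: 15.92
position: [0.4618, -0.1367, 0.2573]
tool_rot: [[0.994, 0.11, 0.002], [0.11, -0.994, -0.001], [0.002, 0.001, -1.0]]
ft_force: [0.3, -1.0, 0.7]
grip_width: -0.0005
gripper_force: 0.0
```

>>> jog_arm(
  hand=[0,0,0,0,0],
  travel=[
    [-0.03,-0.045,0],
    [-0.03,-0.045,0],
    [-0.03,-0.045,0],
    [-0.02,-0.045,0],
    [0,0,0],
  ],
  yaw=[0,0,0,0,0],
)

```text
time_s: 16.55
position: [0.3513, -0.3193, 0.2559]
tool_rot: [[0.995, 0.104, 0.001], [0.104, -0.995, -0.002], [0.001, 0.002, -1.0]]
ft_force: [0.5, 0.4, 0.1]
grip_width: -0.0
gripper_force: 0.0
```

```bash
python3 - <<'E'
from h import *
print(env.observe()["position"])
a=env.get_image("top")[130:230,265:395]; b=env.get_image("side")[150:280,280:410]
f=lambda i:cv2.resize(i[:,:,::-1],(390,390*i.shape[0]//i.shape[1]),interpolation=cv2.INTER_CUBIC)
A=f(a);B=f(b);A=cv2.copyMakeBorder(A,0,B.shape[0]-A.shape[0],0,0,0)
cv2.imwrite("pics/c3.png",np.hstack([A,B]))
E
```

```text
[ 0.35127107 -0.31929105  0.25589634]
```

View pics/c3.png

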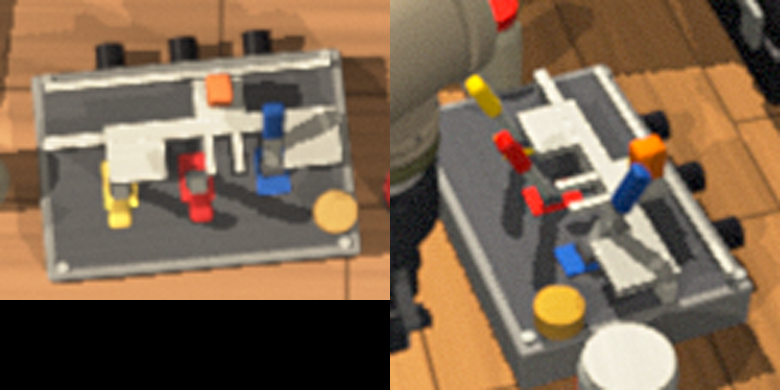

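Blue leans fully away (on; handle at (273,120) in the crop). Red and yellow are off, the grip is still home at (219,89), and the disc tin, jar and tin have not moved.

```bash
python3 -c "
from rig import env
print(env.close_job())"
```

```text
the job is handed in; nothing more can be done
None
```

The workshop is on the blue supply: red main lever off, selector home against its end stop on the blue side, blue lever fully on, yellow still off. Nothing around the panel was disturbed, and the job was handed in at about 17 s.

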